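Return the liquid bottles to their own cement kits

TASK

The liquid bottles of the three cement kits have been put back in the wrong kits: sort them out so that the tallest bottle stands in the kit with the largest powder jar, the middle bottle in the kit with the middle jar and the shortest in the kit with the smallest jar, each upright on the floor of its kit's bottle bay. A bay holds only one bottle, so the empty steel tray is there as a free spot on the way. They are glass: set them down rather than drop them, do not tip them over, and leave the kidney dish, the disinfectant bottle and the apex locator where they are.

Things in the scene. Friction and masses are not known exactly. Their poses are not given: they have to be found in the camera images.
- bottle_large: The tallest of three loose amber glass dropper bottles, upright: round body 38 mm across and straight up to 62 mm, then a shoulder and a narrow black dropper cap (18 mm) with a rubber teat; 98 mm high over all, 80 to 155 g. Origin: centre of its underside; z up along the bottle; yaw means nothing.
- bottle_medium: The middle-sized of three loose amber glass dropper bottles, upright: round body 33 mm across and straight up to 48 mm, then a shoulder and a narrow black dropper cap (18 mm) with a rubber teat; 79 mm high over all, 45 to 92 g. Origin: centre of its underside; z up along the bottle; yaw means nothing.
- bottle_small: The shortest of three loose amber glass dropper bottles, upright: round body 28 mm across and straight up to 36 mm, then a shoulder and a narrow black dropper cap (18 mm) with a rubber teat; 60 mm high over all, 24 to 50 g. Origin: centre of its underside; z up along the bottle; yaw means nothing.
- kit_large: White fixed kit tray with the largest powder jar. Origin: on the bench, under the centre of its bottle bay (51 x 51 mm inside, floor 3 mm and rim 18 mm above the bench, walls 3 mm). +x points to the jar (fixed, black lid, 62 mm wide, top at 68 mm), 61 mm ahead. Tray reaches from x -29 to +98 mm, 36 mm either side. Fingers have room on the bottle's y sides.
- kit_medium: White fixed kit tray with the middle-sized powder jar. Origin: on the bench, under the centre of its bottle bay (51 x 51 mm inside, floor 3 mm and rim 18 mm above the bench, walls 3 mm). +x points to the jar (fixed, black lid, 48 mm wide, top at 53 mm), 61 mm ahead. Tray reaches from x -29 to +98 mm, 36 mm either side. Fingers have room on the bottle's y sides.
- kit_small: White fixed kit tray with the smallest powder jar. Origin: on the bench, under the centre of its bottle bay (51 x 51 mm inside, floor 3 mm and rim 18 mm above the bench, walls 3 mm). +x points to the jar (fixed, black lid, 36 mm wide, top at 40 mm), 61 mm ahead. Tray reaches from x -29 to +98 mm, 36 mm either side. Fingers have room on the bottle's y sides.
- tray: Empty stainless steel tray, loose, 0.3 kg, 130 x 90 mm with a rim 8 mm high, flat floor 2 mm thick: the free spot. Origin: centre of its underside; x along its long side.
- kidney_dish: Bystander: steel kidney dish with instruments in it, about 210 x 110 x 40 mm, loose, beyond the kits. Origin: about the centre of its underside; x along its length.
- spray_bottle: Bystander: white disinfectant bottle, 62 mm across, 190 mm high, loose, at the right edge of the work. Origin: centre of its underside, z up.
- apex_locator: Bystander: white apex locator (a display unit about 130 mm high) leaning on its 75 x 85 mm brown stand, loose, at the left edge of the work. Origin: centre of the stand's underside.
Things that resemble listed ones, but are neither listed nor needed, are in the scene too. Leave any brown or pink look-alike of the kit_small alone.

How it is judged:
At the end, for the whole second after the job is handed in: Each bottle stands in the bottle bay of its own kit (tallest with largest jar, middle with middle, shortest with smallest): its foot within 18 mm of the bay's centre and down on the bay floor (foot less than 8 mm above the bench), upright within 0.12 rad, at rest and let go (horizontal distance between bottle_large and kit_large below 0.018 m and z of bottle_large in the frame of kit_large below 0.008 m and angle between each of bottle_large, bottle_medium, bottle_small's own z axis and vertical below 0.12 rad and linear speed of each of bottle_large, bottle_medium, bottle_small below 0.02 m/s and contact force between the fingers and bottle_large below 0.01 N and horizontal distance between bottle_medium and kit_medium below 0.018 m and z of bottle_medium in the frame of kit_medium below 0.008 m and contact force between the fingers and bottle_medium below 0.01 N and horizontal distance between bottle_small and kit_small below 0.018 m and z of bottle_small in the frame of kit_small below 0.008 m and contact force between the fingers and bottle_small below 0.01 N); the robot touches nothing.
It fails at once if a bottle is tipped over (more than about 40 degrees from upright) (angle between any of bottle_large, bottle_medium, bottle_small's own z axis and vertical above 0.7 rad).
It fails at once if a bottle is let go with its foot more than 30 mm above the bench (dropped) ((height (world z) of bottle_large above 0.03 m and contact force between the fingers and bottle_large below 0.01 N) or (height (world z) of bottle_medium above 0.03 m and contact force between the fingers and bottle_medium below 0.01 N) or (height (world z) of bottle_small above 0.03 m and contact force between the fingers and bottle_small below 0.01 N)).
It fails at once if the kidney dish, the disinfectant bottle or the apex locator is moved by more than 20 mm (distance of any of kidney_dish, spray_bottle, apex_locator from where it was at the start of the episode above 0.02 m).
It also fails if it takes over 104 s, if anything falls off the work surface, if the arm or the gripper's body presses on something with over 40 N, if the wrist force passes 120 N, or if a joint passes its speed limit or range.

ROBOT

A 6-joint arm with a two-finger parallel gripper is mounted at the origin on the work surface. World frame = base frame: x ahead of the robot, y to its left, z up, the work surface at z = 0. Lengths are in m, angles in rad, forces in N, time in s.
With the tool pointing down it reaches from about 0.325 to 0.9 m from the base axis. Payload 6.1 kg.
Tool frame: the origin (TCP) lies midway between the tips of the shut fingers; the grasp point (between the pads) lies 19 mm behind it; z points along the fingers, y is the line along which they close (so a half turn about z gives the same grasp; the last joint's range is limited). The gripper opens to 85 mm and grips with 20 to 120 N. Pads are 22 mm wide; open, the fingers measure 114 mm over their backs; the gripper's body (76 mm by 85 mm) begins 54 mm behind the grasp point. The pads swing forward as they close: fully open they stand 13 mm farther back than shut.
Start: joints at [1.009, 0.22, 1.526, -0, 1.395, -0.126], TCP at [0.264, 0.567, 0.231] pointing down, gripper open.
Joint ranges: [-2.98, 2.98], [-0.91, 2.08], [0.09, 2.57], [-1.24, 4.39], [0.2, 2.65], [-2.68, 2.68]. Speed limits (rad/s): [2.57, 2.57, 3.01, 3.14, 3.14, 3.14].

INTERFACE

Orientations are given as [roll, pitch, yaw] about the fixed x, y, z axes, in that order (R = Rz(yaw) Ry(pitch) Rx(roll)).
In Python, from plant import movep, move_l, set_joints, gripper_to, hold, inverse_kinematics, observe, get_image, get_calibration, Unreachable, job_done gives the robot as it stands. Calls block until the motion is done:
- movep(position, orientation): joint-space move of the TCP to a pose.
- move_l(position, feed=0.15, rotation=None, max_force=None): straight line of the TCP; rotation=None keeps the orientation; feed is the mean speed in m/s. With max_force (N) it stops when the force on the tool has changed by that much, and returns True; else False.
- set_joints(angles): joint-space move.
- gripper_to(opening, f_grip=None): finger opening in m; f_grip is the grip in N (None keeps the last); returns when the fingers have stopped.
- hold(seconds).
- inverse_kinematics(position, orientation): joint angles nearest the present ones, or None.
- observe(): the state.
- get_image(name): name is "side" or "top" or "wrist"; returns (picture, depth): 480x640x3 uint8, red, green, blue; 480x640 float32, m along the optical axis (not along the pixel's ray), 0 where there is no reading.
- get_calibration(name): a dict with "intrinsics" (3x3 intrinsics, pixels), "world_from_camera" (4x4, takes a point from camera to world coordinates). Camera axes: x right, y down, z forward; pixel columns grow to the right and rows downward; lengths in m; the calibration is good to about 2 mm. A picture is of the moment at which its call begins: read the wrist's pose just before it. get_calibration takes no time and is no camera call; for the wrist camera it gives the pose at the moment of the call.
A pose or a line that the arm cannot do raises Unreachable and nothing moves.
- job_done(): hands the job in; it is judged then, once.
The state is a dict: "time_s": time; "q": joint angles; "joint_velocities": joint speeds; "joint_torque": joint torques, N m; "eef_pos": TCP position; "tcp_rot": TCP orientation; "ft_force": force on the tool from outside, world axes, zero at the start; "torque": the same for the moment, N m; "opening": finger opening in m; "grasp_force": force on a finger pad.
Only numpy, scipy, OpenCV 4.12 (cv2) and the standard library are available. Lean on these libraries where they do the work, as an engineer would, in place of code of your own. Each camera call takes 0.05 s, during which the arm holds its last target. There are 200 camera calls.

## Working session

There is one attempt and no reset: what is moved stays moved. The work goes in short steps, each a Python script; the robot and the scene stay as the last script left them, time stands still between calls to the robot, and variables do not carry over. Pictures are saved under pics/ and viewed, at most 14 in all, crops included, and the job is handed in when it is done.

```bash
mkdir -p pics; python3 - <<'E'
from plant import *
import cv2,numpy as np
for n in("top","side"):
    p,d=get_image(n); cv2.imwrite(f"pics/{n}0.png",p[:,:,::-1]); c=get_calibration(n); np.savez(f"{n}0.npz",p=p,d=d,K=c["intrinsics"],T=c["world_from_camera"])
    print(n,c["intrinsics"],c["world_from_camera"])
print(observe())
E
```

```text
top [[462.89776965   0.         311.45798848]
 [  0.         462.89776965 241.84400241]
 [  0.           0.           1.        ]] [[ 1.00618785e-03 -9.86885488e-01  1.61418777e-01  3.55044268e-01]
 [-9.99998959e-01 -1.15998455e-03 -8.58543972e-04 -5.52444953e-03]
 [ 1.03452787e-03 -1.61417745e-01 -9.86885627e-01  1.33994488e+00]
 [ 0.00000000e+00  0.00000000e+00  0.00000000e+00  1.00000000e+00]]
side [[504.86484102   0.         307.61491952]
 [  0.         504.86484102 237.6399747 ]
 [  0.           0.           1.        ]] [[ 0.91453423 -0.21856042  0.34037992  0.13574197]
 [-0.40379544 -0.54320376  0.73612425 -0.92527399]
 [ 0.02400802 -0.81065468 -0.58503213  0.76350826]
 [ 0.          0.          0.          1.        ]]
{'time_s': 0.1, 'q': array([ 1.00891514e+00,  2.21138993e-01,  1.52748545e+00,  2.13652278e-05,
        1.39470420e+00, -1.26101407e-01]), 'joint_velocities': array([ 0.00025121, -0.00097427, -0.00220259,  0.00141857, -0.00033479,
        0.00201024]), 'joint_torque': array([ 1.77399761e-03, -4.98242962e+01, -3.90544975e+01, -1.16854030e-04,
        5.59410444e-03,  1.22011866e-05]), 'eef_pos': array([0.26353237, 0.56613039, 0.23031972]), 'tcp_rot': array([-3.13987310e+00, -2.39191355e-04,  2.70580891e+00]), 'ft_force': array([-0.42346936,  0.28272294, -0.15897258]), 'torque': array([ 0.01879813, -0.02252613,  0.03459834]), 'grasp_force': 0.0, 'opening': 0.08520392286404195}
```

View pics/top0.png

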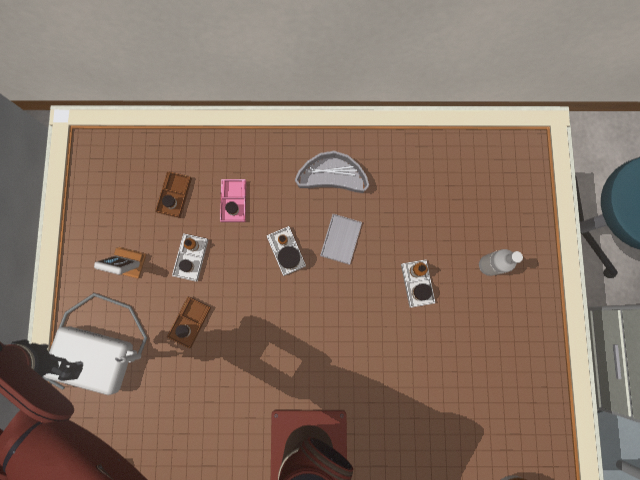

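View pics/side0.png

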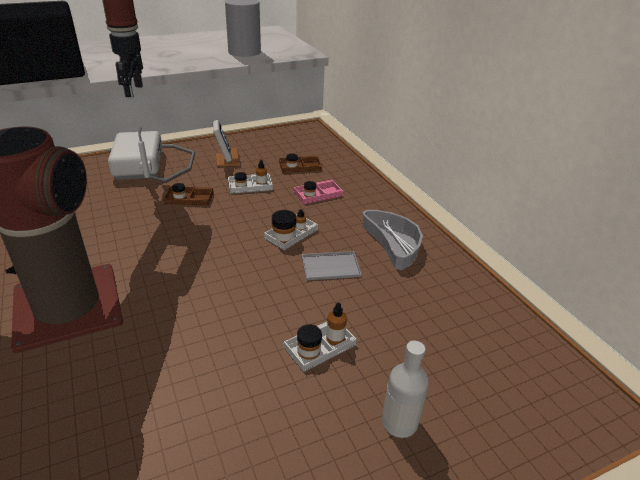

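Top view: three white kits at (190,257), (286,250) with the largest jar, and (419,283). The tray is at (342,239). I'll enlarge the area to read pixels.

```bash
python3 - <<'E'
import cv2,numpy as np
a=cv2.imread("pics/top0.png")
c=[cv2.resize(a[y:y+96,x:x+64],None,fx=6,fy=6,interpolation=cv2.INTER_CUBIC)[:,:] for x,y in((158,210),(254,205),(388,238))]
t=cv2.resize(a[200:280,310:374],None,fx=3,fy=3)
im=np.hstack(c); im=cv2.resize(im,(798,399))
cv2.imwrite("pics/crop.png",im)
E
```

```text
(no output)
```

View pics/crop.png

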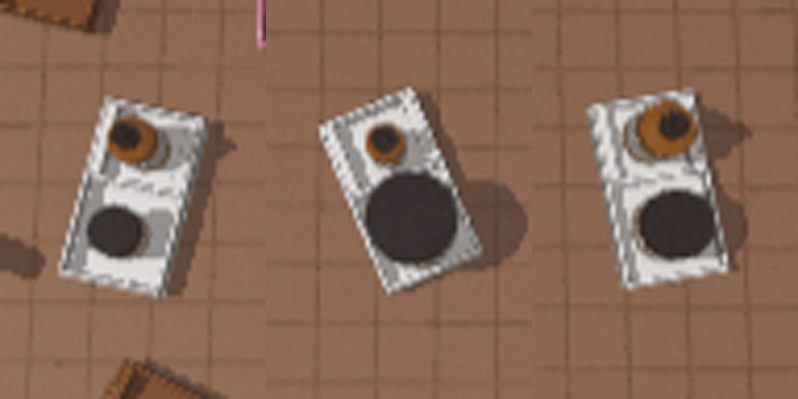

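Crop: left kit has the small jar and middle bottle, the middle kit the large jar and small bottle, and the right kit the medium jar and large bottle. That makes a three-cycle. Rim corners read off as used below.

```bash
cat > h.py <<'E'
import numpy as np
def plane(K,T,uv,z):
    uv=np.atleast_2d(uv).astype(float)
    r=np.c_[uv,np.ones(len(uv))]@np.linalg.inv(K).T@T[:3,:3].T; o=T[:3,3]
    return (o+r*((z-o[2])/r[:,2])[:,None])[:,:2]
E
python3 - <<'E'
from h import *
f=np.load("top0.npz");K,T=f["K"],f["T"]
s=798/192
C=dict(small=([(107,96),(207,118),(164,297),(60,274)],(116,231),.040,(124,136),.079,(158,210),0),
large=([(318,127),(412,87),(484,253),(390,294)],(411,218),.068,(384,142),.060,(254,205),266),
medium=([(586,105),(692,90),(729,271),(626,288)],(677,226),.053,(674,124),.098,(388,238),532))
for n,(c,l,lz,b,bz,o,p) in C.items():
    g=lambda q:(np.atleast_2d(q)-[p,0])/s+o-0.0
    w=plane(K,T,g(c),.018)
    m=w.mean(0); far=(w[0]+w[1])/2; near=(w[2]+w[3])/2
    a=near-far; L=np.linalg.norm(a); a/=L; W=np.linalg.norm((w[0]+w[3]-w[1]-w[2])/2)
    bay=m-a*.0345; lid=plane(K,T,g(l),lz)[0]; cap=plane(K,T,g(b),bz)[0]
    print(n,"bay",bay.round(4),"yaw",np.arctan2(a[1],a[0]).round(3),"L,W",L.round(4),W.round(4),"bay from lid",(lid-.061*a).round(4),"lidyaw",np.arctan2(*(lid-bay)[::-1]).round(3),"bottle",cap.round(4))
w=plane(K,T,[(333,214),(361,222),(350,264),(322,256)],.008);print(w.round(3),w.mean(0))
from plant import *
import itertools
print([get_calibration("wrist")["intrinsics"].tolist()]); 
o=observe(); Tw=get_calibration("wrist")["world_from_camera"]
from scipy.spatial.transform import Rotation as R
Rt=R.from_euler("xyz",o["tcp_rot"]).as_matrix(); print(Rt.T@(Tw[:3,3]-o["eef_pos"]), Rt.T@Tw[:3,:3])
E
```

```text
small bay [0.5603 0.3347] yaw 2.938 L,W 0.1272 0.073 bay from lid [0.5591 0.3351] lidyaw 2.934 bottle [0.5584 0.3344]
large bay [0.5771 0.0793] yaw -2.729 L,W 0.1274 0.0709 bay from lid [0.5751 0.0803] lidyaw -2.756 bottle [0.5719 0.0749]
medium bay [ 0.4861 -0.3058] yaw -2.968 L,W 0.1266 0.073 bay from lid [ 0.4842 -0.3047] lidyaw -2.989 bottle [ 0.4876 -0.305 ]
[[ 0.656 -0.07 ]
 [ 0.632 -0.152]
 [ 0.508 -0.118]
 [ 0.531 -0.037]] [ 0.58189571 -0.09442803]
[[[349.2704436122577, 0.0, 321.30037402258523], [0.0, 349.2704436122577, 236.96728072359386], [0.0, 0.0, 1.0]]]
[ 0.068277    0.00082553 -0.14405337] [[ 8.23310470e-04 -9.63508839e-01 -2.67675249e-01]
 [ 9.99999610e-01  7.07542218e-04  5.28950539e-04]
 [-3.20256980e-04 -2.67675580e-01  9.63509046e-01]]
```

The kit sizes match (127 x 72 mm), and the lid gives the same bay within 2 mm. Next I go above kit_large and check with wrist depth.

```bash
cat >> h.py <<'E'
from plant import *
import cv2
KIT=dict(small=(.5597,.3349,2.936),large=(.5761,.0798,-2.742),medium=(.4852,-.3053,-2.978))
HT=dict(small=.060,medium=.079,large=.098)
GZ=dict(small=.019,medium=.024,large=.030)   # TCP height for a foot at 3 mm
def rpy(yaw):
    return [np.pi,0,yaw]
def goyaw(p,yaw):
    q=observe()["q"]; best=None
    for y in (yaw,yaw+np.pi,yaw-np.pi):
        s=inverse_kinematics(p,rpy(y))
        if s is not None:
            c=np.abs(np.array(s)-q).max()
            if best is None or c<best[0]: best=(c,y)
    print("go",p,best); movep(p,rpy(best[1])); return best[1]
def cloud():
    c=get_calibration("wrist");p,d=get_image("wrist");K=c["intrinsics"];T=c["world_from_camera"]
    v,u=np.nonzero((d>.05)&(d<.6)); z=d[v,u]
    P=np.c_[(u-K[0,2])/K[0,0]*z,(v-K[1,2])/K[1,1]*z,z]@T[:3,:3].T+T[:3,3]
    return p,P
def cap(P,xy,h,foot=.003):
    top=foot+h
    s=P[(np.hypot(*(P[:,:2]-xy).T)<.03)&(P[:,2]>top-.022)&(P[:,2]<top+.006)]
    lo,hi=np.percentile(s,2,0),np.percentile(s,98,0)
    print("cap n",len(s),"size",(hi-lo).round(4),"top",s[:,2].max().round(4),"centre",((lo+hi)/2).round(4),"mean",s.mean(0).round(4))
    return ((lo+hi)/2)[:2]
def kitcheck(P,k):
    x,y,a=KIT[k];R=np.array([[np.cos(a),-np.sin(a)],[np.sin(a),np.cos(a)]])
    L=(P[:,:2]-[x,y])@R
    s=L[(P[:,2]>.0145)&(P[:,2]<.021)&(L[:,0]>-.04)&(L[:,0]<.11)&(abs(L[:,1])<.05)]
    for x0 in (-.02,.0,.02,.04,.06,.08):
        t=s[abs(s[:,0]-x0)<.008,1]
        if len(t): print("x%.2f y %.4f %.4f n%d"%(x0,*np.percentile(t,[1,99]),len(t)),end="; ")
    t=s[abs(s[:,1])<.02,0]; print("\nx",np.percentile(t,[1,99]).round(4))
E
python3 - <<'E'
from h import *
x,y,a=KIT["large"]
goyaw([x,y,.20],a)
p,P=cloud(); cv2.imwrite("pics/w1.png",p[:,:,::-1])
cap(P,(.572,.075),.060); kitcheck(P,"large"); print(observe()["time_s"],observe()["eef_pos"])
E
```

```text
go [0.5761, 0.0798, 0.2] (np.float64(1.2993877532636164), -5.883592653589793)
cap n 977 size [0.0433 0.0334 0.0276] top 0.069 centre [0.5653 0.0719 0.055 ] mean [0.5677 0.0745 0.0538]
x-0.02 y -0.0369 0.0343 n414; x0.00 y -0.0372 0.0341 n374; x0.02 y -0.0368 0.0348 n517; x0.04 y -0.0365 0.0344 n144; x0.06 y -0.0368 0.0351 n97; x0.08 y -0.0365 0.0354 n6; 
x [-0.031   0.0355]
2.2333 [0.57602707 0.08072415 0.20009131]
```

View pics/w1.png

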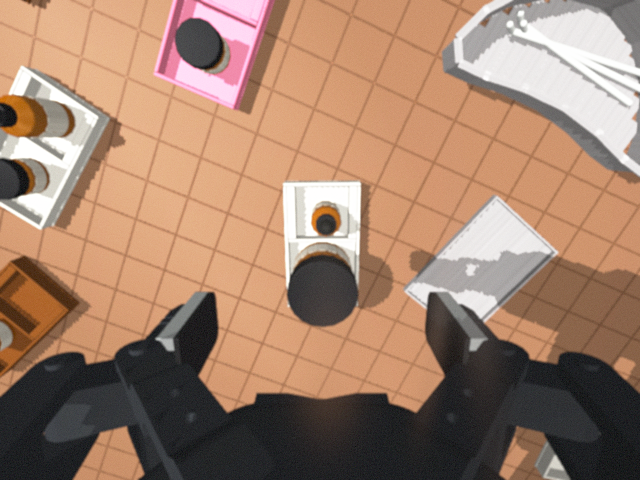

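Wrist view: the small bottle's teat is at (327,226) in the large kit's bay and the jar lid at (322,292). The first finger lines are clear. The jar contaminated the depth cluster, so I'll use the pixel.

```bash
sed -i 's/large=(.5761,.0798/large=(.5770,.0815/; s/T)<.03)/T)<.016)/; s/top-.022/top-.014/' h.py
python3 - <<'E'
from h import *
c=get_calibration("wrist")
print(plane(c["intrinsics"],c["world_from_camera"],[(327,226)],.060), plane(c["intrinsics"],c["world_from_camera"],[(326,216)],.042),plane(c["intrinsics"],c["world_from_camera"],[(322,292)],.068))
p,P=cloud(); cap(P,(.574,.076),.060)
E
```

```text
[[0.57630725 0.07674683]] [[0.58037762 0.07916323]] [[0.52284826 0.05853826]]
cap n 356 size [0.0162 0.0163 0.0141] top 0.0657 centre [0.5761 0.0776 0.0581] mean [0.5769 0.0779 0.0572]
```

```bash
sed -i 's/small=.019,medium=.024/small=.021,medium=.025/' h.py; cat >> h.py <<'E'
TRAY=(.5819,-.0944)
def st(m):
    o=observe(); print(m,"t",round(o["time_s"],1),"open",round(o["opening"],4),"grip",round(o["grasp_force"],1),"F",o["ft_force"].round(1),"tcp",o["eef_pos"].round(4))
def pick(xy,z,yaw,f=35):
    goyaw([*xy,.20],yaw); move_l([*xy,z],feed=.15); st("down")
    gripper_to(.0,f); st("closed")
    move_l([*xy,z+.02],feed=.05); st("lift"); move_l([*xy,.20],feed=.2)
def place(xy,z,yaw):
    goyaw([*xy,.20],yaw); move_l([*xy,z+.02],feed=.15)
    print("contact",move_l([*xy,z],feed=.03,max_force=6)); st("placed")
    gripper_to(.085); st("released"); move_l([*xy,.20],feed=.15)
E
python3 - <<'E'
from h import *
pick((.577,.078),GZ["small"],KIT["large"][2])
p,P=cloud(); cv2.imwrite("pics/w2.png",p[:,:,::-1])
E
```

```text
go [0.577, 0.078, 0.2] (np.float64(0.0046284466686794075), 0.3995926535897931)
down t 3.9 open 0.0856 grip 0.0 F [-0.6  0.1 -0.3] tcp [0.578  0.078  0.0221]
closed t 4.5 open 0.0263 grip 34.7 F [-1.1 -0.2  3.3] tcp [0.5774 0.078  0.0215]
lift t 5.0 open 0.0265 grip 34.4 F [ 0.1  0.5 -0.7] tcp [0.5772 0.078  0.0414]
```

View pics/w2.png

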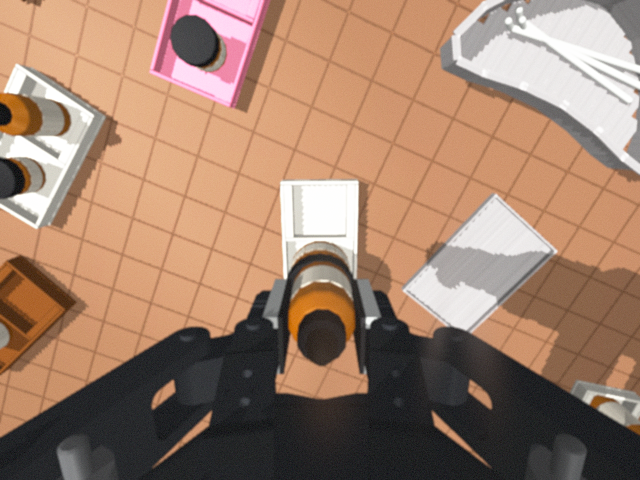

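The small bottle is held upright between the pads at (322,300) and the bay at (320,215) is empty. I'll place it on the tray and then look over kit_medium.

```bash
python3 - <<'E'
from h import *
place(TRAY,GZ["small"],KIT["large"][2])
p,P=cloud(); print("tray bottle");cap(P,TRAY,.060,.002)
x,y,a=KIT["medium"]; goyaw([x,y,.20],a)
p,P=cloud(); cv2.imwrite("pics/w3.png",p[:,:,::-1])
cap(P,(.4876,-.305),.098); kitcheck(P,"medium"); st("")
E
```

```text
go [0.5819, -0.0944, 0.2] (np.float64(0.29352002929732146), 0.3995926535897931)
contact True
placed t 8.6 open 0.0265 grip 34.9 F [-0.3  0.1  5.2] tcp [ 0.5812 -0.0943  0.0204]
released t 9.2 open 0.085 grip 0.0 F [0.1 0.  0.8] tcp [ 0.5804 -0.094   0.0196]
tray bottle
cap n 359 size [0.0167 0.0161 0.0141] top 0.0655 centre [ 0.5798 -0.0939  0.0569] mean [ 0.5807 -0.0936  0.0562]
go [0.4852, -0.3053, 0.2] (np.float64(0.4046161877875777), 0.1635926535897929)
cap n 352 size [0.0153 0.0153 0.0158] top 0.1035 centre [ 0.4885 -0.3075  0.095 ] mean [ 0.49   -0.3072  0.0944]
x-0.02 y -0.0360 0.0352 n458; x0.00 y -0.0355 0.0359 n376; x0.02 y -0.0351 0.0355 n427; x0.04 y -0.0356 0.0362 n195; x0.06 y -0.0351 0.0359 n97; x0.08 y -0.0354 0.0365 n102; 
x [-0.03    0.0945]
 t 11.6 open 0.0852 grip 0.0 F [ 0.1  0.3 -0.5] tcp [ 0.4859 -0.3041  0.1998]
```

View pics/w3.png

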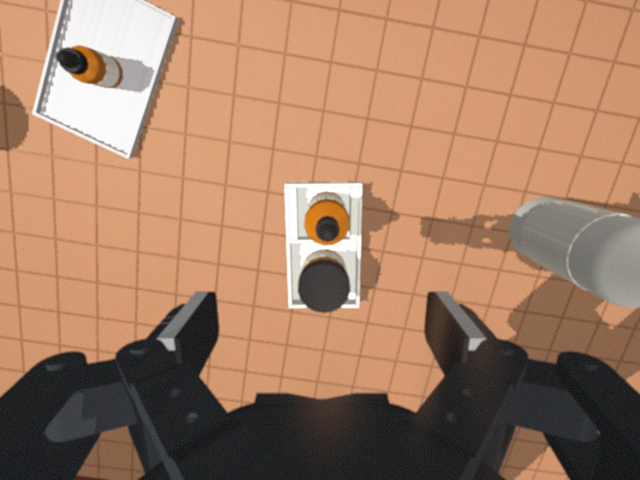

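The small bottle stands on the tray at (85,65). The large bottle's teat is at (327,230) and its kit matches within 1 mm. I'll grasp a bit higher so the teat clears the gripper body, and move it to kit_large.

```bash
sed -i 's/large=.030)/large=.036)/' h.py; python3 - <<'E'
from h import *
pick((.489,-.3073),GZ["large"],KIT["medium"][2])
p,P=cloud(); cv2.imwrite("pics/w4.png",p[:,:,::-1])
if observe()["opening"]>.03:
    x,y,a=KIT["large"]; place((x,y),GZ["large"],a)
    p,P=cloud(); cap(P,(x,y),.098); kitcheck(P,"large"); cv2.imwrite("pics/w5.png",p[:,:,::-1])
    x,y,a=KIT["small"]; goyaw([x,y,.20],a)
    p,P=cloud(); cv2.imwrite("pics/w6.png",p[:,:,::-1]); cap(P,(.5597,.3349),.079); kitcheck(P,"small"); st("")
E
```

```text
go [0.489, -0.3073, 0.2] (np.float64(0.011248681561658813), 0.1635926535897929)
down t 13.1 open 0.0848 grip 0.0 F [ 0.1 -1.1 -0.3] tcp [ 0.4898 -0.3079  0.0371]
closed t 13.6 open 0.0372 grip 34.9 F [-0.8  0.1  4.7] tcp [ 0.4894 -0.3076  0.0367]
lift t 14.1 open 0.0371 grip 35.1 F [ 0.3 -0.3 -1.3] tcp [ 0.4891 -0.3074  0.0563]
go [0.577, 0.0815, 0.2] (np.float64(0.7026335074258513), 0.3995926535897931)
contact True
placed t 18.2 open 0.0369 grip 35.6 F [-0.3 -0.6  5.2] tcp [0.5766 0.0815 0.0367]
released t 18.8 open 0.0849 grip 0.0 F [0.2 0.4 0.2] tcp [0.5756 0.0815 0.0357]
cap n 363 size [0.0152 0.0153 0.0159] top 0.1037 centre [0.5761 0.0817 0.095 ] mean [0.5775 0.0823 0.0942]
x-0.02 y -0.0361 0.0353 n473; x0.00 y -0.0360 0.0356 n389; x0.02 y -0.0356 0.0357 n408; x0.04 y -0.0351 0.0361 n155; x0.06 y -0.0355 0.0360 n97; x0.08 y -0.0351 0.0365 n11; 
x [-0.0297  0.038 ]
go [0.5597, 0.3349, 0.2] (np.float64(1.0185251801283564), 6.077592653589793)
cap n 388 size [0.0166 0.0161 0.0155] top 0.0847 centre [0.5611 0.339  0.0762] mean [0.5623 0.3387 0.0748]
x-0.02 y -0.0386 0.0324 n570; x0.00 y -0.0383 0.0327 n375; x0.02 y -0.0389 0.0324 n545; x0.04 y -0.0396 0.0321 n158; x0.06 y -0.0392 0.0317 n100; x0.08 y -0.0397 0.0320 n98; 
x [-0.0282  0.0971]
 t 21.1 open 0.0847 grip 0.0 F [-0.2 -0.6 -0.7] tcp [0.56   0.3337 0.1995]
```

View pics/w5.png

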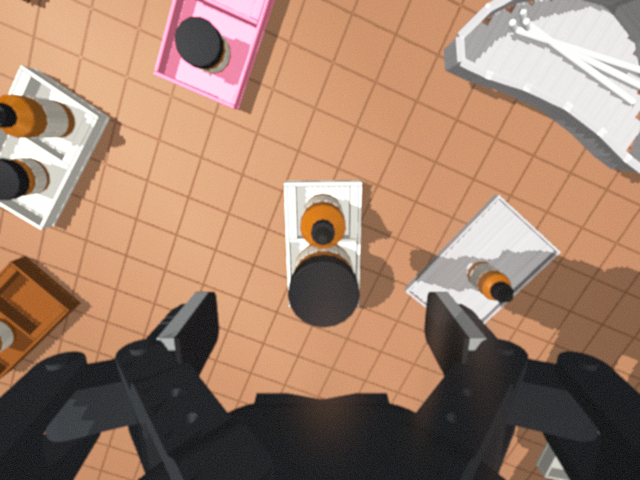

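View pics/w6.png

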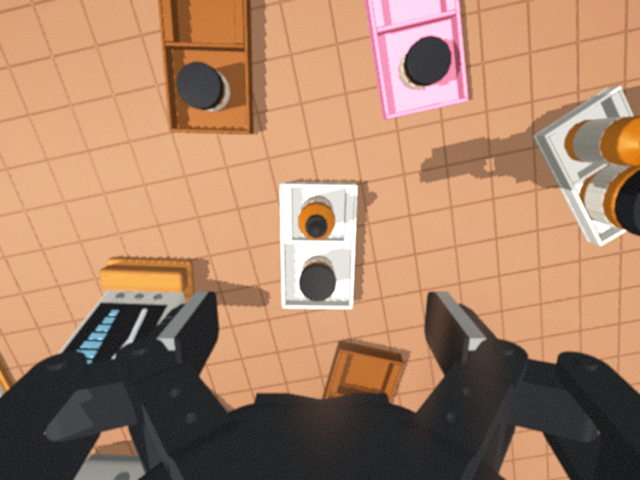

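The large bottle stands in its bay at (323,225). In the small kit the bottle's teat is at (317,225), the bay is 3 mm off my estimate (now corrected), and the apex locator's right edge is about 12 cm away, which is clear.

```bash
sed -i 's/small=(.5597,.3349/small=(.5604,.3380/' h.py; python3 - <<'E'
from h import *
pick((.5617,.339),GZ["medium"],KIT["small"][2])
if observe()["opening"]>.025:
    x,y,a=KIT["medium"]; place((x,y),GZ["medium"],a)
    p,P=cloud(); cap(P,(x,y),.079); kitcheck(P,"medium"); cv2.imwrite("pics/w7.png",p[:,:,::-1])
    pick((.5800,-.0938),GZ["small"]-.001,KIT["large"][2])
    if observe()["opening"]>.02:
        x,y,a=KIT["small"]; place((x,y),GZ["small"],a)
        p,P=cloud(); cap(P,(x,y),.060); kitcheck(P,"small"); cv2.imwrite("pics/w8.png",p[:,:,::-1]); st("")
p,d=get_image("top"); q,d=get_image("side"); cv2.imwrite("pics/f.png",np.hstack([p[130:330,60:560],q[100:400,150:450][:200]])[:,:,::-1]); cv2.imwrite("pics/side9.png",q[:,:,::-1])
E
```

```text
go [0.5617, 0.339, 0.2] (np.float64(0.011791327034218035), 6.077592653589793)
down t 22.7 open 0.0853 grip 0.0 F [ 0.1 -0.3 -0.8] tcp [0.5627 0.3394 0.0264]
closed t 23.2 open 0.0321 grip 35.1 F [-1.1 -0.8  3.2] tcp [0.5621 0.3391 0.0255]
lift t 23.8 open 0.0317 grip 34.7 F [-0.6 -0.6 -1.2] tcp [0.5618 0.3391 0.0453]
go [0.4852, -0.3053, 0.2] (np.float64(1.4912705007622655), 0.1635926535897929)
contact True
placed t 28.8 open 0.0322 grip 35.3 F [-1.1 -0.2  4.1] tcp [ 0.4848 -0.305   0.0255]
released t 29.4 open 0.0852 grip 0.0 F [0.6 0.4 0.6] tcp [ 0.4841 -0.3044  0.0247]
cap n 386 size [0.0162 0.0161 0.0149] top 0.0843 centre [ 0.4842 -0.3044  0.0764] mean [ 0.4855 -0.3041  0.0749]
x-0.02 y -0.0359 0.0356 n472; x0.00 y -0.0357 0.0353 n372; x0.02 y -0.0352 0.0359 n482; x0.04 y -0.0356 0.0357 n167; x0.06 y -0.0355 0.0364 n114; x0.08 y -0.0349 0.0360 n86; 
x [-0.0302  0.0945]
go [0.58, -0.0938, 0.2] (np.float64(0.4046663520815693), 0.3995926535897931)
down t 33.0 open 0.0847 grip 0.0 F [-0.4  0.2 -0.3] tcp [ 0.5809 -0.0941  0.0211]
closed t 33.6 open 0.0266 grip 34.7 F [-0.7 -0.2  2.8] tcp [ 0.5803 -0.0939  0.0204]
lift t 34.1 open 0.0265 grip 34.4 F [-0.  -0.4 -2.1] tcp [ 0.5802 -0.0939  0.0404]
go [0.5604, 0.338, 0.2] (np.float64(1.322041664123983), 6.077592653589793)
contact True
placed t 38.5 open 0.0265 grip 35.0 F [-0.3 -0.4  4.5] tcp [0.5599 0.3378 0.0214]
released t 39.1 open 0.0851 grip 0.0 F [-0.2 -0.2 -0.5] tcp [0.5591 0.3374 0.0206]
cap n 370 size [0.0166 0.0162 0.0155] top 0.0659 centre [0.5589 0.3386 0.0577] mean [0.5599 0.3384 0.0571]
x-0.02 y -0.0356 0.0359 n592; x0.00 y -0.0352 0.0357 n375; x0.02 y -0.0358 0.0353 n548; x0.04 y -0.0363 0.0350 n148; x0.06 y -0.0360 0.0354 n104; x0.08 y -0.0366 0.0350 n101; 
x [-0.0284  0.0972]
 t 40.5 open 0.0851 grip 0.0 F [-0.7 -0.2 -0.4] tcp [0.5597 0.3376 0.1984]
```

View pics/side9.png

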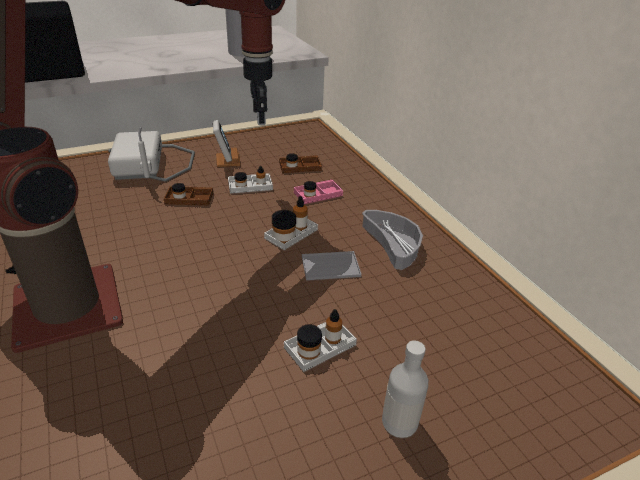

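View pics/w8.png

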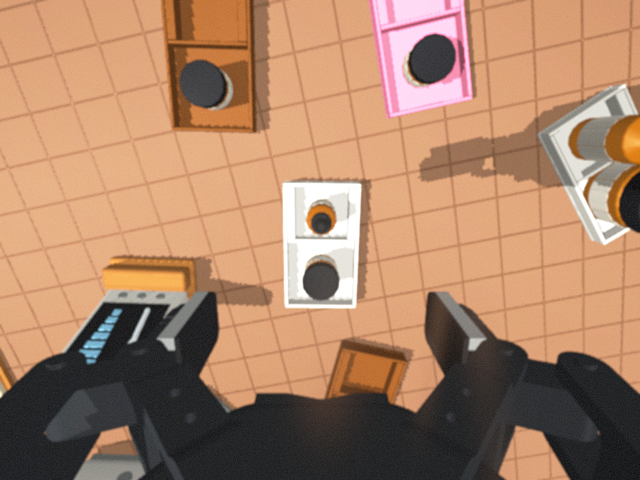

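All three bottles stand upright in their own bays: the side view shows them at (261,176), (300,214) and (334,328), and the bystanders have not moved. I'm handing in the job.

```bash
python3 -c "
from plant import *
hold(0.3); print(job_done())"
```

```text
the job is handed in; nothing more can be done
None
```

The job is handed in at about 41 s: each bottle stands upright in its own kit's bay, within about 2 mm of centre by the wrist camera, and the bystanders look unmoved in the side view; the call returned no verdict.

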